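# Put the goldsmith's bench pieces back in their nests

## Task

Tidy the goldsmith's bench: put the brass doming block, the polishing paste jar, the red rouge bar and the wooden ring clamp each into the nest of its own shape, so that it sits flat on the nest's floor inside the lip, right side up as it is now, and is let go. Set each one down, do not drop it, and leave the torch and the water glass where they stand.

Things in the scene. Friction and masses are not known exactly. Their poses are not given: they have to be found in the camera images.
- doming_block: Lies or stands loose on the bench, anywhere among the nests and the other things. Brass doming cube with dark round hollows, 42 x 42 x 42 mm, about 0.55 kg; belongs in the square nest. Origin: centre of its underside, z up. x and y are along its sides.
- paste_jar: Lies or stands loose on the bench, anywhere among the nests and the other things. Upright closed round jar of polishing paste, white with blue screw lid, straight-sided, diameter 46 mm, 50 mm high, about 0.13 kg; belongs in the round nest. Origin: centre of its underside, z up.
- rouge_bar: Lies or stands loose on the bench, anywhere among the nests and the other things. Red bar of polishing compound, half wrapped in paper, 34 mm (x) by 90 mm (y) by 30 mm high, about 0.16 kg; belongs in the bar nest. Origin: centre of its underside, z up.
- ring_clamp: Lies or stands loose on the bench, anywhere among the nests and the other things. Light wooden ring clamp with a steel band round its middle, 120 mm long (y), 24 mm high, 26 mm wide (x) over the middle 56 mm and 22 mm wide at the ends, about 0.08 kg; belongs in the long nest. Origin: centre of its underside, z up.
- square_nest: Black tray fixed to the bench: floor 3 mm thick, lip 6 mm wide, its top 8 mm above the bench; 8 mm play all round its thing. Grey floor with a flat silhouette of its thing in the middle. Square: 58 x 58 mm inside, 70 x 70 mm outside, brass-coloured square silhouette: for the doming block. Origin: centre of its underside, z up. x and y are along its sides.
- round_nest: Black tray fixed to the bench: floor 3 mm thick, lip 6 mm wide, its top 8 mm above the bench; 8 mm play all round its thing. Grey floor with a flat silhouette of its thing in the middle. Round: 62 mm inside diameter, 74 mm outside, blue disc silhouette: for the paste jar. Origin: centre of its underside, z up.
- bar_nest: Black tray fixed to the bench: floor 3 mm thick, lip 6 mm wide, its top 8 mm above the bench; 8 mm play all round its thing. Grey floor with a flat silhouette of its thing in the middle. Rectangular: inside 50 mm (x) by 106 mm (y), outside 62 x 118 mm, red silhouette: for the rouge bar. Origin: centre of its underside, z up.
- long_nest: Black tray fixed to the bench: floor 3 mm thick, lip 6 mm wide, its top 8 mm above the bench; 8 mm play all round its thing. Grey floor with a flat silhouette of its thing in the middle. Long and narrow: inside 42 mm (x) by 136 mm (y), outside 54 x 148 mm, light-wood silhouette: for the ring clamp. Origin: centre of its underside, z up.
- torch: Bystander, leave alone: hand torch standing at the left edge of the work, green cylinder on a black foot 60 mm across, steel nozzle at the top, about 145 mm high. Origin: centre of its underside, z up.
- water_glass: Bystander, leave alone: small open clear glass beyond the far side of the work, 60 mm across, 55 mm high. Origin: centre of its underside, z up.
Not all that is in view belongs to the job. Leave any pink look-alike of the doming_block alone.

How it is judged:
At the end, for the whole second after the job is handed in: Each of the four things is in its own nest: centre within 13 mm of the nest's centre, underside on the nest's floor (1 to 5 mm above the nest's underside), upright within 0.03 rad, at rest and released (horizontal distance between doming_block and square_nest below 0.013 m and z of doming_block in the frame of square_nest between 0.001 and 0.005 m and angle between each of doming_block, paste_jar, rouge_bar, ring_clamp's own z axis and vertical below 0.03 rad and linear speed of each of doming_block, paste_jar, rouge_bar, ring_clamp below 0.01 m/s and angular speed of each of doming_block, paste_jar, rouge_bar, ring_clamp below 0.1 rad/s and contact force between each of doming_block, paste_jar, rouge_bar, ring_clamp and the fingers below 0.05 N and horizontal distance between paste_jar and round_nest below 0.013 m and z of paste_jar in the frame of round_nest between 0.001 and 0.005 m and horizontal distance between rouge_bar and bar_nest below 0.013 m and z of rouge_bar in the frame of bar_nest between 0.001 and 0.005 m and horizontal distance between ring_clamp and long_nest below 0.013 m and z of ring_clamp in the frame of long_nest between 0.001 and 0.005 m); the robot touches nothing.
It fails at once if one of the four things is dropped or thrown (it falls free faster than 0.6 m/s, a drop of about 2 cm) ((linear speed of doming_block above 0.6 m/s and contact force between doming_block and anything else below 0.02 N) or (linear speed of paste_jar above 0.6 m/s and contact force between paste_jar and anything else below 0.02 N) or (linear speed of rouge_bar above 0.6 m/s and contact force between rouge_bar and anything else below 0.02 N) or (linear speed of ring_clamp above 0.6 m/s and contact force between ring_clamp and anything else below 0.02 N)).
It fails at once if the torch is moved by more than 15 mm or tipped (distance of torch from where it was at the start of the episode above 0.015 m or angle between torch's own z axis and vertical above 0.2 rad).
It fails at once if the water glass is moved by more than 15 mm or tipped (distance of water_glass from where it was at the start of the episode above 0.015 m or angle between water_glass's own z axis and vertical above 0.2 rad).
It also fails if it takes over 106 s, if anything falls off the work surface, if the arm or the gripper's body presses on something with over 40 N, if the wrist force passes 120 N, or if a joint passes its speed limit or range.

## Robot

A 6-joint arm with a two-finger parallel gripper is mounted at the origin on the work surface. World frame = base frame: x ahead of the robot, y to its left, z up, the work surface at z = 0. Lengths are in m, angles in rad, forces in N, time in s.
With the tool pointing down it reaches from about 0.325 to 0.9 m from the base axis. Payload 6.1 kg.
Tool frame: the origin (TCP) lies on the centre line of the jaws, within the pads' length; the fingertips stand 11 mm ahead of it and the grasp point (between the pads) lies 8 mm behind it; z points along the fingers, y is the line along which they close (so a half turn about z gives the same grasp; the last joint's range is limited). The gripper opens to 87 mm and grips with 3 to 60 N. Pads are 19 mm wide; open, the fingers measure 117 mm over their backs; the gripper's body (75 mm by 190 mm) begins 51 mm behind the grasp point.
Start: joints at [-1.414, 0.22, 1.526, -0, 1.395, -0.126], TCP at [0.174, -0.6, 0.234] pointing down, gripper open.
Joint ranges: [-2.98, 2.98], [-0.91, 2.08], [0.09, 2.57], [-1.24, 4.39], [0.2, 2.65], [-2.68, 2.68]. Speed limits (rad/s): [2.57, 2.57, 3.01, 3.14, 3.14, 3.14].

## Interface

Orientations are given as a 3x3 rotation matrix whose columns are the frame's x, y, z axes.
In Python, from station import env, imaging gives the robot as it stands.
- The arm moves only by the shell command python3 -m crank 'ROWS' [OPENING] [FORCE]. ROWS is a JSON list of rows, 1 to 12 of them, each written [[dx, dy, dz], turn]: dx, dy, dz in shares of the most that a row can go, 1 being 50 mm, then a turn about the tool's z in a scale on which 1.0 is 2 rad; each row shifts and turns the commanded pose from where the row before left it, along the tool's axes as they then stand; what a row does not reach is not made up. A row lasts 1/10 s, in which the tool goes at most 0.05 m and 0.15 rad, less where a joint would pass 70% of its speed; a pose out of reach is approached as far as the arm can. OPENING is the finger opening in m, set as the command begins (- or left out keeps the last). The fingers move at their own pace and stop on an object; FORCE is the grip in N (left out, the last holds). Time passes only in rows, so rows that do not move let the fingers close. It prints the time, the measured TCP pose, the force, the opening and the grip force at its end. No shift or turn number may pass 1 either way. Input that does not fit is refused with a message, and nothing moves.
- env.get_state(): the state, without advancing time (a new reading comes with each control period).
- imaging.camera(name): name is "scene" or "top" or "wrist"; returns a dict with "pixels" (420x560x3 uint8, red, green, blue), "depth" (420x560 float32, m along the optical axis (not along the pixel's ray), 0 where there is no reading), "K" (3x3 intrinsics, pixels), "view" (4x4, takes a point from world to camera coordinates). Camera axes: x right, y up, looking along -z (the intrinsics and any distortion apply to the point x, -y, -z); pixel columns grow to the right and rows downward; lengths in m; the calibration is good to about 2 mm. A picture is of the moment at which its call begins.
- env.finish_job(): hands the job in; it is judged then, once.
The state is a dict: "time_s": time; "joint_positions": joint angles; "joint_velocities": joint speeds; "effort": joint torques, N m; "tcp_pos": TCP position; "tool_rot": TCP orientation; "force": force on the tool from outside, world axes, zero at the start; "torque": the same for the moment, N m; "grip_width": finger opening in m; "grip_force": force on a finger pad.
Only numpy, scipy, OpenCV 4.12 (cv2) and the standard library are available. Lean on these libraries where they do the work, as an engineer would, in place of code of your own. Each camera call takes 0.05 s, during which the arm holds its last target. There are 200 camera calls.

## Working session

There is one attempt and no reset: what is moved stays moved. The work goes in short steps, Python scripts to look and compute and a shell command to move; the robot and the scene stay as the last step left them, time stands still between calls to the robot, and variables do not carry over. Pictures are saved under pics/ and viewed, at most 14 in all, crops included, and the job is handed in when it is done.

```bash
ls; mkdir -p pics; python3 - <<'E'
from station import env, imaging
import cv2,numpy as np
s=env.get_state(); print(s['time_s'],s['tcp_pos'],np.round(s['tool_rot'],3))
for n in ['top','scene']:
    c=imaging.camera(n); cv2.imwrite(f'pics/{n}0.png',c['pixels'][:,:,::-1]); np.savez(f'{n}0.npz',**c); print(c['K'],np.round(c['view'],3),[k for k in c], c['depth'].max())
E
```

```text
pics
0.0 [ 0.17426373 -0.59956448  0.2324308 ] [[ 0.96   0.279 -0.   ]
 [ 0.279 -0.96   0.002]
 [ 0.    -0.002 -1.   ]]
[[420.44790661   0.         280.35101583]
 [  0.         420.44790661 213.88834075]
 [  0.           0.           1.        ]] [[-0.015 -1.     0.012  0.092]
 [ 0.993 -0.013  0.117 -0.619]
 [-0.116  0.014  0.993 -0.972]
 [ 0.     0.     0.     1.   ]] ['pixels', 'depth', 'K', 'view'] 1.9346677
[[439.55481965   0.         280.12673307]
 [  0.         439.55481965 211.12524762]
 [  0.           0.           1.        ]] [[-0.259  0.966  0.01   0.079]
 [-0.782 -0.216  0.584  0.502]
 [ 0.567  0.143  0.811 -1.62 ]
 [ 0.     0.     0.     1.   ]] ['pixels', 'depth', 'K', 'view'] 3.2796314
```

View pics/top0.png

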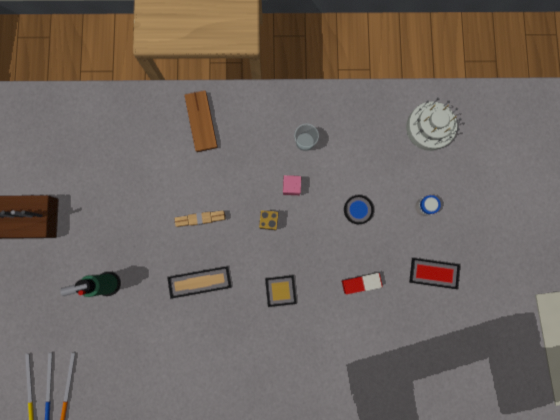

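View pics/scene0.png

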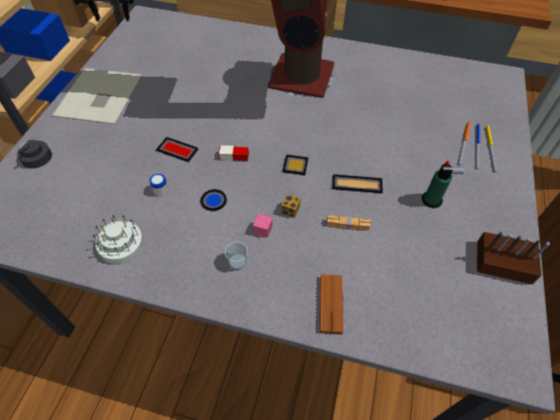

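Top view: the doming block is brass with dark hollows at (269,219). The only look-alike is the pink cube at (292,185). The jar is at (431,205), with the white tiered thing at (433,124) not a candidate. The rouge bar is at (362,284), and the brown bar at (200,121) is neither that nor the clamp. The ring clamp is at (200,218). The nests are square (281,291), round (359,209), bar (435,273) and long (200,282). The torch is at (100,285) and the glass at (306,137).

```bash
cat > h.py <<'E'
import numpy as np,cv2
def ray(c,uv,z):
    "cast pixels uv (N,2) onto the plane z"
    R,t=c['view'][:3,:3],c['view'][:3,3]
    p=np.c_[np.asarray(uv,float),np.ones(len(uv))]@np.linalg.inv(c['K']).T
    d=(p*[1,-1,-1])@R; o=-R.T@t
    return o+d*((z-o[2])/d[:,2])[:,None]
def cloud(c):
    h,w=c['depth'].shape; v,u=np.mgrid[:h,:w]
    p=np.stack([u,v,np.ones_like(u)],-1).reshape(-1,3)@np.linalg.inv(c['K']).T
    p=p*c['depth'].reshape(-1,1)*[1,-1,-1]
    return ((p-c['view'][:3,3])@c['view'][:3,:3]).reshape(h,w,3)
def rect(P):
    (x,y),(a,b),_=r=cv2.minAreaRect(P[:,:2].astype(np.float32)*1000)
    B=cv2.boxPoints(r); e=B[1]-B[0]; f=B[2]-B[1]
    l=e if np.hypot(*e)>np.hypot(*f) else f
    return np.round([x,y,max(a,b),min(a,b)],1), round(np.degrees(np.arctan2(l[1],l[0]))%180,1)
E
python3 - <<'E'
from h import *
c=dict(np.load('top0.npz')); W=cloud(c); hsv=cv2.cvtColor(c['pixels'],cv2.COLOR_RGB2HSV)
sat=(hsv[...,1]>110)
def roi(u,v,r=45):
    m=np.zeros((420,560),bool); m[max(v-r,0):v+r,max(u-r,0):u+r]=1; return m
for n,u,v,r,z in [('block',269,219,14,.042),('pink',292,185,14,.042),('jar',431,205,18,.05),('bar',362,284,26,.03),('clamp',200,218,32,.024),('torch',100,285,28,.1),('glass',306,137,18,.05)]:
    m=roi(u,v,r)&(W[...,2]>z*.7)
    if n in('block','pink'): m&=(W[...,2]<.06)
    ys,xs=np.nonzero(m); print(n,'ztop',np.round(np.percentile(W[m][:,2],[5,50,95])*1000,1), rect(W[m]), 'ray', rect(ray(c,np.c_[xs,ys],np.median(W[m][:,2]))))
for n,u,v,r in [('sqn',281,291,20),('rdn',359,209,20),('brn',435,273,28),('lgn',200,282,36)]:
    for lab,m in (('sil',sat),('lip',hsv[...,2]<45)):
        m=(roi(u,v,r)&m).astype(np.uint8)
        k=max(cv2.findContours(m,0,1)[0],key=cv2.contourArea)[:,0]
        print(n,lab,rect(ray(c,k,.003 if lab=='sil' else .008)))
m=roi(200,282,60)&(W[...,2]<.005); print('bench z',np.median(W[300:330,300:330,2]))
im=cv2.resize(c['pixels'][165:250,160:320],None,fx=5,fy=5,interpolation=2); cv2.imwrite('pics/crop.png',im[:,:,::-1])
E
```

```text
block ztop [38.7 41.8 44.8] (array([607.7, 111.7,  42.2,  41.8]), np.float32(172.9)) ray (array([607.1, 111.8,  42.5,  41.7]), np.float32(173.2))
pink ztop [38.4 41.9 44.9] (array([692.4,  55.2,  43.2,  41. ]), np.float32(178.8)) ray (array([691.2,  55.3,  43.9,  40.9]), np.float32(178.8))
jar ztop [39.9 49.5 53.1] (array([584.6, -96.8, 418.9,  45.5]), np.float32(106.7)) ray (array([ 635.8, -269.4,   79.7,   45.8]), np.float32(117.8))
bar ztop [26.7 29.8 33.2] (array([461.7, -27.9, 257.8,  54.6]), np.float32(83.8)) ray (array([459.2, -91.8, 123.7,  72.8]), np.float32(111.2))
clamp ztop [20.7 23.9 27.4] (array([586.5, 206.7, 265.4,  74.4]), np.float32(68.2)) ray (array([627.2, 287.4, 125. ,  97.5]), np.float32(113.5))
torch ztop [ 78.4 113.8 150.1] (array([491.1, 313.8, 431.3,  46.6]), np.float32(99.2)) ray (array([447. , 483.3, 102.5,  85.8]), np.float32(91.2))
glass ztop [36.5 52.  57.6] (array([673.9,  65.9, 343.8,  57.9]), np.float32(160.7)) ray (array([812.1,  19.7,  82.2,  72.1]), np.float32(86.6))
sqn sil (array([436.9,  85. ,  41.2,  40.6]), np.float32(89.3))
sqn lip (array([437.2,  85. ,  67.5,  67. ]), np.float32(95.3))
rdn sil (array([ 632.2, -111.6,   42.9,   42.3]), np.float32(178.0))
rdn lip (array([ 631.7, -110.6,   71.1,   69.5]), np.float32(133.6))
brn sil (array([ 473.3, -291.8,   90.3,   34.8]), np.float32(81.1))
brn lip (array([ 473.3, -290.1,  117.2,   59. ]), np.float32(81.1))
lgn sil (array([460.6, 282.6, 115.1,  20.9]), np.float32(99.1))
lgn lip (array([461.2, 281.1, 146.5,  51. ]), np.float32(99.2))
bench z -0.0002000154419149885
```

View pics/crop.png

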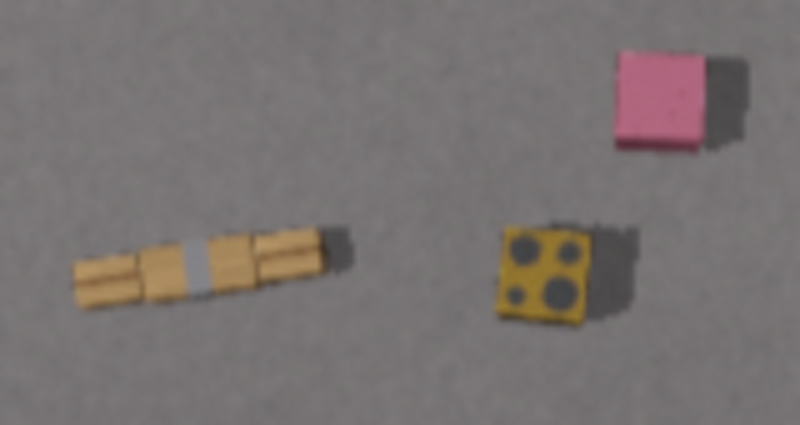

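The crop shows the brass block with four hollows at about (269,219), the pink cube beside it, and the clamp with its band. The brass one is the right choice. The block's measured top is 42 × 42 mm at z = 42 mm, which agrees. I'll re-measure the rest without depth outliers.

```bash
python3 - <<'E'
from h import *
c=dict(np.load('top0.npz')); W=cloud(c)
for n,u,v,r,z in [('block',269,219,14,.042),('jar',431,205,18,.05),('bar',362,284,26,.03),('clamp',200,218,32,.024),('torch',100,285,45,.1),('glass',306,137,18,.05)]:
    m=np.zeros((420,560),np.uint8); m[v-r:v+r,u-r:u+r]=1
    m&=((W[...,2]>z*(.8 if n!='torch' else .15))&(W[...,2]<.2)).astype(np.uint8)
    k=max(cv2.findContours(m,0,1)[0],key=cv2.contourArea)
    g=cv2.drawContours(np.zeros_like(m),[k],-1,1,-1)&m; P=W[g>0]
    ys,xs=np.nonzero(g)
    print(n,np.round(np.percentile(P[:,2],[5,50,95])*1000,1),*rect(ray(c,np.c_[xs,ys],z)),'mean',np.round(ray(c,[[xs.mean(),ys.mean()]],z)[0]*1000,1))
E
```

```text
block [38.8 41.8 44.8] [607.2 111.7  42.3  41.7] 173.2 mean [607.1 111.8  42. ]
jar [44.8 49.6 53.1] [ 637.2 -273.3   47.8   43.2] 89.3 mean [ 637.3 -273.6   50. ]
bar [26.8 29.7 32.8] [ 453.3 -109.    90.4   34.8] 100.3 mean [ 453.1 -109.1   30. ]
clamp [20.8 23.9 27.1] [614.9 279.4 121.3  26.8] 98.8 mean [614.8 278.7  24. ]
torch [ 30.2 110.7 143. ] [460.3 506.4 122.3  46.6] 96.3 mean [460.6 499.5 100. ]
glass [41.6 53.1 57.5] [809.4  18.4  59.7  58.2] 179.4 mean [812.8  17.3  50. ]
```

Careful with the scale: shifts go in shares of 50 mm and turns go in shares of 2 rad. That gives: -0.147 rad is -0.0735.

```bash
cat > go.py <<'E'
# usage: go.py x y z(TCP, mm) a(deg of tool x axis): deltas in present tool axes
import sys; from h import *; from station import env
x,y,z,a=map(float,sys.argv[1:]); s=env.get_state(); R=s['tool_rot']; p=s['tcp_pos']
ca=np.degrees(np.arctan2(R[1,0],R[0,0]))
print('t',s['time_s'],'tcp',np.round(p*1000,1),'a',round(ca,1),'d_tool mm',np.round(R.T@(np.array([x,y,z])-p*1000),1),'turn',round(np.radians(-((a-ca+180)%360-180)),3),'tilt',np.round(R[:2,2],4))
A=np.radians(a);Q=np.array([[np.cos(A),np.sin(A)],[np.sin(A),-np.cos(A)]])
print('after turn dxy',np.round(Q.T@(np.array([x,y])-p[:2]*1000),1))
E
python3 -m crank '[[[0,0,0],-0.0735],[[0,0,0],-0.0735],[[0,0,0],-0.0735],[[0,0,0],-0.0735],[[0,0,0],-0.0735],[[0,0,0],-0.0735],[[0,0,0],-0.0735],[[0,0,0],-0.0735],[[0,0,0],-0.0735],[[0,0,0],-0.0735],[[0,0,0],0]]' 0.07; python3 go.py 453 -109 120 100.3
```

```text
time_s: 1.2
tcp_pos: [0.1744, -0.5998, 0.2329]
tool_rot: [[-0.182, 0.983, -0.0], [0.983, 0.182, 0.001], [0.001, 0.0, -1.0]]
force: [-0.6, -0.3, -0.6]
grip_width: 0.07
grip_force: 0.0
t 1.2 tcp [ 174.4 -599.8  232.9] a 100.5 d_tool mm [431.7 363.4 113.4] turn 0.004 tilt [-0.0002  0.001 ]
after turn dxy [433.1 361.9]
```

Converted, 0.038 m is 0.76, 0.032 m is 0.64.

```bash
python3 -m crank '[[[0.4,0.34,0],0],[[0.76,0.64,0.2],0],[[0.76,0.64,0.2],0],[[0.76,0.64,0.2],0],[[0.76,0.64,0.2],0],[[0.76,0.64,0.2],0],[[0.76,0.64,0.2],0],[[0.76,0.64,0.2],0],[[0.76,0.64,0.2],0],[[0.76,0.64,0.2],0],[[0.76,0.64,0.2],0],[[0.64,0.52,0.2],0]]' >/dev/null;python3 -m crank '[[[0,0,0],0],[[0,0,0],0]]' >/dev/null; python3 go.py 453 -109 19 100.3
```

```text
t 2.6 tcp [ 449.8 -114.4  124.5] a 100.4 d_tool mm [  4.7   4.2 105.5] turn 0.002 tilt [-0.0011  0.    ]
after turn dxy [4.8 4.1]
```

Converted, 0.02 m is 0.4, 0.015 m is 0.3.

```bash
python3 -m crank '[[[0.1,0.08,0.2],0],[[0,0,0.4],0],[[0,0,0.4],0],[[0,0,0.4],0],[[0,0,0.3],0],[[0,0,0.2],0],[[0,0,0.14],0],[[0,0,0.06],0],[[0,0,0],0],[[0,0,0],0]]';python3 go.py 453 -109 19 100.3;  python3 -m crank '[[[0,0,0],0],[[0,0,0],0],[[0,0,0],0],[[0,0,0],0],[[0,0,0],0],[[0,0,0],0],[[0,0,0],0],[[0,0,0],0]]' 0.02 25
```

```text
time_s: 3.6
tcp_pos: [0.4535, -0.11, 0.0205]
tool_rot: [[-0.181, 0.984, 0.001], [0.984, 0.181, -0.0], [-0.001, 0.001, -1.0]]
force: [0.8, -0.9, -0.2]
grip_width: 0.0697
grip_force: 0.0
t 3.6 tcp [ 453.5 -110.    20.5] a 100.4 d_tool mm [ 1.1 -0.3  1.5] turn 0.002 tilt [ 0.0011 -0.0004]
after turn dxy [ 1.1 -0.3]
time_s: 4.4
tcp_pos: [0.4528, -0.1097, 0.0199]
tool_rot: [[-0.181, 0.983, -0.0], [0.983, 0.181, 0.0], [0.0, -0.0, -1.0]]
force: [-1.9, 0.7, 1.5]
grip_width: 0.0338
grip_force: 25.0
```

Converted, -0.02 m is -0.4, -0.01 m is -0.2, 0.12 rad is 0.06.

```bash
python3 -m crank '[[[0,0,-0.2],0],[[0,0,-0.4],0],[[0,0,-0.4],0],[[0,0,-0.2],0.05],[[0,0,0],0.06],[[0,0,0],0.0575],[[0,0,0],0],[[0,0,0],0]]'; python3 go.py 473.3 -291 60 81.1
```

```text
time_s: 5.2
tcp_pos: [0.453, -0.1097, 0.0801]
tool_rot: [[0.149, 0.989, 0.0], [0.989, -0.149, -0.0], [0.0, 0.0, -1.0]]
force: [0.3, -0.6, -1.2]
grip_width: 0.0338
grip_force: 25.0
t 5.2 tcp [ 453.  -109.7   80.1] a 81.4 d_tool mm [-176.2   47.2   20.1] turn 0.005 tilt [ 0.0002 -0.    ]
after turn dxy [-176.    48.2]
```

Converted, -0.04 m is -0.8, -0.026 m is -0.52, 0.005 rad is 0.0025.

```bash
python3 -m crank '[[[-0.4,0.14,0],0.0025],[[-0.8,0.2,0],0],[[-0.8,0.2,0],0],[[-0.8,0.2,0.1],0],[[-0.52,0.14,0.2],0],[[-0.2,0.06,0.2],0],[[0,0,0],0],[[0,0,0],0]]'; python3 go.py 473.3 -291 22.9 81.1
```

```text
time_s: 6.0
tcp_pos: [0.4711, -0.2895, 0.0541]
tool_rot: [[0.156, 0.988, -0.002], [0.988, -0.156, 0.002], [0.002, -0.002, -1.0]]
force: [-1.0, 1.0, -2.3]
grip_width: 0.0337
grip_force: 25.0
t 6.0 tcp [ 471.1 -289.5   54.1] a 81.0 d_tool mm [-1.2  2.5 31.2] turn -0.002 tilt [-0.0017  0.002 ]
after turn dxy [-1.2  2.4]
```

Converted, 0.008 m is 0.16, 0.007 m is 0.14.

```bash
python3 -m crank '[[[-0.02,0.04,0.16],0],[[0,0,0.16],0],[[0,0,0.14],0],[[0,0,0.08],0],[[0,0,0.04],0],[[0,0,0.02],0],[[0,0,0],0],[[0,0,0],0]]'; python3 go.py 473.3 -291 22.9 81.1
```

```text
time_s: 6.8
tcp_pos: [0.4738, -0.2924, 0.0251]
tool_rot: [[0.157, 0.988, 0.0], [0.988, -0.157, -0.0], [-0.0, 0.0, -1.0]]
force: [-1.2, 0.3, -1.3]
grip_width: 0.0335
grip_force: 25.0
t 6.8 tcp [ 473.8 -292.4   25.1] a 80.9 d_tool mm [ 1.3 -0.7  2.2] turn -0.003 tilt [ 0.0004 -0.0003]
after turn dxy [ 1.3 -0.7]
```

Converted, 0.001 m is 0.02.

```bash
python3 -m crank '[[[0.02,0,0.02],0],[[0,0,0.02],0],[[0,0,0],0],[[0,0,0],0],[[0,0,0.02],0],[[0,0,0],0],[[0,0,0],0]]';python3 go.py 473.3 -291 22.9 81.1
```

```text
time_s: 7.5
tcp_pos: [0.4738, -0.2912, 0.0229]
tool_rot: [[0.157, 0.988, -0.0], [0.988, -0.157, 0.0], [0.0, -0.0, -1.0]]
force: [-1.9, 2.5, 7.1]
grip_width: 0.0339
grip_force: 25.0
t 7.5 tcp [ 473.8 -291.2   22.9] a 81.0 d_tool mm [ 0.2 -0.5 -0. ] turn -0.003 tilt [-0.0003  0.0001]
after turn dxy [ 0.2 -0.5]
```

Contact force about 7 N: seated. Release and lift, then go to the jar.

Converted, -0.03 m is -0.6, -0.02 m is -0.4.

```bash
python3 -m crank '[[[0,0,0],0],[[0,0,0],0],[[0,0,0],0],[[0,0,0],0],[[0,0,0],0]]' 0.06;  python3 -m crank '[[[0,0,-0.2],0],[[0,0,-0.4],0],[[0,0,-0.6],0],[[0,0,-0.6],0],[[0,0,-0.4],0],[[0,0,0],0],[[0,0,0],0]]' 0.07 >/dev/null; python3 go.py 637.3 -273.4 100 67
```

```text
time_s: 8.0
tcp_pos: [0.4737, -0.2912, 0.0218]
tool_rot: [[0.157, 0.988, -0.0], [0.988, -0.157, 0.0], [0.0, -0.0, -1.0]]
force: [-0.0, -0.1, 0.4]
grip_width: 0.0585
grip_force: 0.0
t 8.7 tcp [ 474.  -291.4  132.4] a 80.9 d_tool mm [ 43.5 158.4  32.6] turn 0.243 tilt [ 0.001  -0.0008]
after turn dxy [ 80.4 143.3]
```

Converted, 0.036 m is 0.72, 0.025 m is 0.5.

```bash
python3 -m crank '[[[0.08,0.3,0],0],[[0.2,0.72,0],0],[[0.2,0.72,0],0],[[0.2,0.72,0.2],0],[[0.14,0.5,0.24],0],[[0.06,0.2,0.2],0],[[0,0,0],0],[[0,0,0],0]]' >/dev/null; python3 go.py 637.3 -273.4 28 81
```

```text
t 9.5 tcp [ 635.3 -272.    97.9] a 81.0 d_tool mm [-1.1  2.4 69.9] turn -0.001 tilt [-0.0034  0.0017]
after turn dxy [-1.1  2.2]
```

Converted, 0.02 m is 0.4, 0.01 m is 0.2.

```bash
python3 -m crank '[[[-0.02,0.04,0.2],0],[[0,0,0.4],0],[[0,0,0.4],0],[[0,0,0.2],0],[[0,0,0.14],0],[[0,0,0.06],0],[[0,0,0],0],[[0,0,0],0]]'>/dev/null;python3 go.py 637.3 -273.4 28 81;  python3 -m crank '[[[0,0,0],0],[[0,0,0],0],[[0,0,0],0],[[0,0,0],0],[[0,0,0],0],[[0,0,0],0],[[0,0,0],0],[[0,0,0],0]]' 0.03 25;  python3 go.py 637.3 -273.4 28 81; python3 -m crank '[[[0,0,-0.2],0],[[0,0,-0.4],0],[[0,0,-0.4],0],[[0,0,-0.4],0],[[0,0,0],0],[[0,0,0],0]]'>/dev/null;python3 go.py 632 -111 60 81
```

```text
t 10.3 tcp [ 639.2 -274.3   30.9] a 80.9 d_tool mm [ 0.6 -2.   2.9] turn -0.001 tilt [ 0.0014 -0.0008]
after turn dxy [ 0.6 -2. ]
time_s: 11.1
tcp_pos: [0.6386, -0.2739, 0.0301]
tool_rot: [[0.157, 0.988, 0.0], [0.988, -0.157, -0.0], [-0.0, 0.0, -1.0]]
force: [-1.2, 1.2, 2.3]
grip_width: 0.0456
grip_force: 25.0
t 11.1 tcp [ 638.6 -273.9   30.1] a 80.9 d_tool mm [ 0.3 -1.4  2.1] turn -0.001 tilt [ 0.0001 -0.    ]
after turn dxy [ 0.3 -1.4]
t 11.7 tcp [ 638.8 -274.1  100.2] a 80.9 d_tool mm [160.  -32.4  40.1] turn -0.001 tilt [ 0.0009 -0.0005]
after turn dxy [160.  -32.2]
```

Gripped at 45.6 mm at TCP z 30.1, so I'll place at about 33.

Converted, 0.04 m is 0.8, 0.035 m is 0.7.

```bash
python3 -m crank '[[[0.3,-0.06,0],0],[[0.7,-0.14,0],0],[[0.8,-0.16,0],0],[[0.7,-0.14,0.2],0],[[0.5,-0.1,0.3],0],[[0.2,-0.04,0.2],0],[[0,0,0],0],[[0,0,0],0]]' >/dev/null; python3 go.py 632 -111 33 81
```

```text
t 12.5 tcp [ 631.8 -111.3   64.3] a 81.0 d_tool mm [ 0.3  0.2 31.3] turn -0.001 tilt [-0.0011 -0.0002]
after turn dxy [0.3 0.2]
```

Converted, 0.009 m is 0.18, 0.008 m is 0.16.

```bash
python3 -m crank '[[[0,0,0.16],0],[[0,0,0.18],0],[[0,0,0.14],0],[[0,0,0.08],0],[[0,0,0.04],0],[[0,0,0.02],0],[[0,0,0],0],[[0,0,0],0],[[0,0,0],0]]'; python3 go.py 632 -111 33 81
```

```text
time_s: 13.4
tcp_pos: [0.6324, -0.1109, 0.0343]
tool_rot: [[0.157, 0.988, 0.001], [0.988, -0.157, -0.0], [-0.0, 0.001, -1.0]]
force: [-0.4, 0.6, -0.8]
grip_width: 0.0453
grip_force: 25.0
t 13.4 tcp [ 632.4 -110.9   34.3] a 81.0 d_tool mm [-0.2 -0.4  1.3] turn -0.001 tilt [ 0.0006 -0.0002]
after turn dxy [-0.2 -0.4]
```

```bash
python3 -m crank '[[[0,0,0.02],0],[[0,0,0],0],[[0,0,0.02],0],[[0,0,0],0],[[0,0,0],0],[[0,0,0],0]]';python3 go.py 632 -111 33 81
```

```text
time_s: 14.0
tcp_pos: [0.6323, -0.1109, 0.033]
tool_rot: [[0.157, 0.988, 0.0], [0.988, -0.157, -0.0], [-0.0, 0.0, -1.0]]
force: [-3.2, 0.7, 5.5]
grip_width: 0.0454
grip_force: 25.0
t 14.0 tcp [ 632.3 -110.9   33. ] a 81.0 d_tool mm [-0.2 -0.3  0. ] turn -0.001 tilt [ 0.0002 -0.0001]
after turn dxy [-0.2 -0.3]
```

Converted, -0.03 m is -0.6, -0.02 m is -0.4, -0.04 rad is -0.02.

```bash
python3 -m crank '[[[0,0,0],0],[[0,0,0],0],[[0,0,0],0],[[0,0,0],0],[[0,0,0],0]]' 0.066;  python3 -m crank '[[[0,0,-0.2],0],[[0,0,-0.4],0],[[0,0,-0.6],0],[[0,0,-0.4],-0.02],[[0,0,0],0],[[0,0,0],0]]' 0.066 >/dev/null; python3 go.py 607.1 111.8 80 83.2
```

```text
time_s: 14.5
tcp_pos: [0.632, -0.1109, 0.0317]
tool_rot: [[0.157, 0.988, -0.0], [0.988, -0.157, 0.0], [0.0, -0.0, -1.0]]
force: [1.1, -0.1, -0.1]
grip_width: 0.0653
grip_force: 0.0
t 15.1 tcp [ 632.5 -111.   112.6] a 83.2 d_tool mm [218.2 -51.6  32.5] turn -0.0 tilt [ 0.0014 -0.0004]
after turn dxy [218.2 -51.6]
```

Converted, 0.045 m is 0.9, 0.04 m is 0.8.

```bash
python3 -m crank '[[[0.36,-0.08,0],0],[[0.8,-0.19,0],0],[[0.9,-0.22,0],0],[[0.9,-0.22,0],0],[[0.8,-0.18,0.2],0],[[0.44,-0.1,0.24],0],[[0.16,-0.04,0.2],0],[[0,0,0],0],[[0,0,0],0]]' >/dev/null; python3 go.py 607.1 111.8 22 83.2
```

```text
t 16.0 tcp [606.1 111.   79. ] a 83.2 d_tool mm [ 0.9  1.  57. ] turn 0.0 tilt [-0.0017 -0.0005]
after turn dxy [0.9 0.9]
```

Converted, 0.015 m is 0.3, 0.01 m is 0.2.

```bash
python3 -m crank '[[[0.02,0.02,0.16],0],[[0,0,0.3],0],[[0,0,0.3],0],[[0,0,0.2],0],[[0,0,0.12],0],[[0,0,0.04],0],[[0,0,0],0],[[0,0,0],0]]'>/dev/null;python3 go.py 607.1 111.8 22 83.2;  python3 -m crank '[[[0,0,0],0],[[0,0,0],0],[[0,0,0],0],[[0,0,0],0],[[0,0,0],0],[[0,0,0],0],[[0,0,0],0],[[0,0,0],0]]' 0.03 45;  python3 go.py 607.1 111.8 22 83.2; python3 -m crank '[[[0,0,-0.1],0],[[0,0,-0.3],0],[[0,0,-0.4],0],[[0,0,-0.4],0],[[0,0,0],-0.035],[[0,0,0],-0.05],[[0,0,0],0],[[0,0,0],0]]';python3 go.py 437 85 60 93
```

```text
t 16.8 tcp [608.3 112.6  24.4] a 83.2 d_tool mm [-1.  -1.1  2.4] turn 0.001 tilt [0.001  0.0001]
after turn dxy [-1.  -1.1]
time_s: 17.6
tcp_pos: [0.6073, 0.1126, 0.024]
tool_rot: [[0.118, 0.993, -0.001], [0.993, -0.118, 0.0], [-0.0, -0.001, -1.0]]
force: [-4.4, 0.7, 5.5]
grip_width: 0.042
grip_force: 45.0
t 17.6 tcp [607.3 112.6  24. ] a 83.2 d_tool mm [-0.9 -0.1  2. ] turn 0.001 tilt [-0.001   0.0001]
after turn dxy [-0.9 -0.1]
time_s: 18.4
tcp_pos: [0.6078, 0.1125, 0.0841]
tool_rot: [[-0.049, 0.999, 0.0], [0.999, 0.049, -0.0], [-0.0, 0.0, -1.0]]
force: [-1.5, -0.2, -4.3]
grip_width: 0.0416
grip_force: 45.0
t 18.4 tcp [607.8 112.5  84.1] a 92.8 d_tool mm [ -19.  -171.9   24.1] turn -0.003 tilt [ 0.0003 -0.    ]
after turn dxy [ -18.5 -172. ]
```

Converted, -0.04 m is -0.8, -0.035 m is -0.7.

```bash
python3 -m crank '[[[-0.04,-0.3,0],0],[[-0.08,-0.7,0],0],[[-0.08,-0.8,0],0],[[-0.08,-0.8,0.1],0],[[-0.06,-0.56,0.2],0],[[-0.04,-0.28,0.18],0],[[0,0,0],0],[[0,0,0],0],[[0,0,0],0]]' >/dev/null; python3 go.py 437 85 27 93
```

```text
t 19.3 tcp [439.   84.7  61. ] a 92.9 d_tool mm [ 0.4 -2.1 34. ] turn -0.001 tilt [0.0028 0.0001]
after turn dxy [ 0.4 -2. ]
```

Converted, 0.01 m is 0.2, 0.008 m is 0.16.

```bash
python3 -m crank '[[[0,-0.04,0.16],0],[[0,0,0.2],0],[[0,0,0.14],0],[[0,0,0.08],0],[[0,0,0.04],0],[[0,0,0.02],0],[[0,0,0],0],[[0,0,0],0],[[0,0,0],0]]'; python3 go.py 437 85 27 93
```

```text
time_s: 20.2
tcp_pos: [0.4353, 0.0845, 0.0282]
tool_rot: [[-0.052, 0.999, 0.001], [0.999, 0.052, -0.0], [-0.0, 0.001, -1.0]]
force: [-0.0, 0.1, -4.3]
grip_width: 0.0418
grip_force: 45.0
t 20.2 tcp [435.3  84.5  28.2] a 93.0 d_tool mm [0.4 1.7 1.2] turn -0.0 tilt [ 0.0007 -0.    ]
after turn dxy [0.4 1.7]
```

Converted, 0.001 m is 0.02.

```bash
python3 -m crank '[[[0,0.02,0.02],0],[[0,0,0],0],[[0,0,0.02],0],[[0,0,0],0],[[0,0,0],0],[[0,0,0],0]]'; python3 go.py 437 85 27 93
```

```text
time_s: 20.8
tcp_pos: [0.4363, 0.0846, 0.027]
tool_rot: [[-0.052, 0.999, 0.0], [0.999, 0.052, -0.0], [-0.0, 0.0, -1.0]]
force: [-4.7, -0.1, 6.5]
grip_width: 0.042
grip_force: 45.0
t 20.8 tcp [436.3  84.6  27. ] a 93.0 d_tool mm [ 0.4  0.7 -0. ] turn -0.0 tilt [ 0.     -0.0001]
after turn dxy [0.4 0.7]
```

Seated. Release, lift, then on to the clamp.

Converted, -0.03 m is -0.6, -0.02 m is -0.4, -0.1 rad is -0.05.

```bash
python3 -m crank '[[[0,0,0],0],[[0,0,0],0],[[0,0,0],0],[[0,0,0],0],[[0,0,0],0]]' 0.062;  python3 -m crank '[[[0,0,-0.2],0],[[0,0,-0.4],0],[[0,0,-0.6],0],[[0,0,-0.4],-0.05],[[0,0,0],0],[[0,0,0],0]]' 0.062 >/dev/null; python3 go.py 614.9 279.1 70 98.8
```

```text
time_s: 21.3
tcp_pos: [0.436, 0.0846, 0.0259]
tool_rot: [[-0.052, 0.999, 0.0], [0.999, 0.052, 0.0], [-0.0, 0.0, -1.0]]
force: [-0.0, -0.5, 0.1]
grip_width: 0.0614
grip_force: 0.0
t 21.9 tcp [436.4  84.6 106.5] a 98.6 d_tool mm [165.6 205.6  36.8] turn -0.003 tilt [0.0016 0.    ]
after turn dxy [164.9 206.2]
```

Converted, 0.037 m is 0.74, 0.035 m is 0.7.

```bash
python3 -m crank '[[[0.24,0.3,0],0],[[0.56,0.7,0],0],[[0.6,0.74,0],0],[[0.6,0.74,0],0],[[0.6,0.74,0.2],0],[[0.44,0.56,0.24],0],[[0.2,0.24,0.2],0],[[0.06,0.08,0.06],0],[[0,0,0],0],[[0,0,0],0]]' 0.05 >/dev/null; python3 go.py 614.9 279.1 19 98.8
```

```text
t 22.9 tcp [612.8 277.9  70.4] a 98.7 d_tool mm [ 0.9  2.4 51.4] turn -0.002 tilt [-0.0015 -0.0007]
after turn dxy [0.9 2.3]
```

Converted, 0.015 m is 0.3, 0.013 m is 0.26.

```bash
python3 -m crank '[[[0.02,0.02,0.16],0],[[0,0,0.3],0],[[0,0,0.26],0],[[0,0,0.18],0],[[0,0,0.1],0],[[0,0,0.04],0],[[0,0,0],0],[[0,0,0],0],[[0,0,0],0]]'>/dev/null;python3 go.py 614.9 279.1 19 98.8;  python3 -m crank '[[[0,0,0],0],[[0,0,0],0],[[0,0,0],0],[[0,0,0],0],[[0,0,0],0],[[0,0,0],0],[[0,0,0],0]]' 0.015 25;  python3 go.py 614.9 279.1 19 98.8; python3 -m crank '[[[0,0,-0.1],0],[[0,0,-0.3],0],[[0,0,-0.4],0],[[0,0,-0.4],0],[[0,0,0],0],[[0,0,0],0]]';python3 go.py 461 282 50 99.1
```

```text
t 23.8 tcp [615.  280.1  19.6] a 98.7 d_tool mm [-0.9 -0.3  0.6] turn -0.002 tilt [0.0012 0.0004]
after turn dxy [-0.9 -0.3]
time_s: 24.5
tcp_pos: [0.6144, 0.2799, 0.0189]
tool_rot: [[-0.151, 0.988, -0.0], [0.988, 0.151, -0.0], [-0.0, -0.0, -1.0]]
force: [0.4, -0.9, 1.7]
grip_width: 0.0253
grip_force: 25.0
t 24.5 tcp [614.4 279.9  18.9] a 98.7 d_tool mm [-0.8  0.3 -0.1] turn -0.002 tilt [-0.0001 -0.    ]
after turn dxy [-0.8  0.3]
time_s: 25.1
tcp_pos: [0.6151, 0.28, 0.08]
tool_rot: [[-0.151, 0.988, 0.002], [0.988, 0.151, 0.001], [0.0, 0.002, -1.0]]
force: [-0.4, 0.2, -0.9]
grip_width: 0.0257
grip_force: 25.0
t 25.1 tcp [615.1 280.   80. ] a 98.7 d_tool mm [  25.2 -152.1   29.7] turn -0.007 tilt [0.002  0.0006]
after turn dxy [  26.3 -151.9]
```

Converted, -0.036 m is -0.72, -0.033 m is -0.66.

```bash
python3 -m crank '[[[0.06,-0.26,0],0],[[0.1,-0.66,0],0],[[0.12,-0.72,0],0],[[0.12,-0.72,0.12],0],[[0.08,-0.48,0.24],0],[[0.04,-0.2,0.2],0],[[0,0,0],0],[[0,0,0],0],[[0,0,0],0]]' >/dev/null; python3 go.py 461 282.5 22 99.1
```

```text
t 26.0 tcp [462.1 282.8  51.5] a 98.7 d_tool mm [-0.1 -1.2 29.5] turn -0.007 tilt [0.0018 0.0006]
after turn dxy [-0.1 -1.2]
```

Converted, 0.008 m is 0.16, 0.007 m is 0.14.

```bash
python3 -m crank '[[[0,0,0.16],0],[[0,0,0.14],0],[[0,0,0.12],0],[[0,0,0.08],0],[[0,0,0.04],0],[[0,0,0.02],0],[[0,0,0],0],[[0,0,0],0],[[0,0,0],0]]'; python3 go.py 461 282.5 22 99.1
```

```text
time_s: 26.9
tcp_pos: [0.4605, 0.2827, 0.0232]
tool_rot: [[-0.151, 0.988, 0.001], [0.988, 0.151, 0.0], [0.0, 0.001, -1.0]]
force: [0.2, -1.3, -0.7]
grip_width: 0.0257
grip_force: 25.0
t 26.9 tcp [460.5 282.7  23.2] a 98.7 d_tool mm [-0.2  0.5  1.2] turn -0.007 tilt [0.0006 0.0003]
after turn dxy [-0.2  0.5]
```

Converted, 0.001 m is 0.02.

```bash
python3 -m crank '[[[0,0,0.02],0],[[0,0,0],0],[[0,0,0.02],0],[[0,0,0],0],[[0,0,0],0],[[0,0,0],0]]'; python3 -m crank '[[[0,0,0],0],[[0,0,0],0],[[0,0,0],0],[[0,0,0],0],[[0,0,0],0]]' 0.045;  python3 -m crank '[[[0,0,-0.2],0],[[0,0,-0.4],0],[[0,0,-0.6],0],[[0,0,-0.6],0],[[0,0,-0.6],0],[[0,0,-0.8],0],[[0,0,-0.6],0],[[0,0,0],0],[[0,0,0],0]]' 0.045 ; python3 go.py 461 282.5 22 99.1
```

```text
time_s: 27.5
tcp_pos: [0.4604, 0.2826, 0.0219]
tool_rot: [[-0.151, 0.988, -0.0], [0.988, 0.151, -0.0], [-0.0, -0.0, -1.0]]
force: [-3.3, -1.3, 7.9]
grip_width: 0.0257
grip_force: 25.0
time_s: 28.0
tcp_pos: [0.4602, 0.2825, 0.0207]
tool_rot: [[-0.151, 0.988, -0.0], [0.988, 0.151, -0.0], [-0.0, -0.0, -1.0]]
force: [-0.1, -0.2, -0.4]
grip_width: 0.0444
grip_force: 0.0
time_s: 28.9
tcp_pos: [0.4607, 0.2827, 0.2122]
tool_rot: [[-0.151, 0.988, 0.002], [0.988, 0.151, 0.001], [0.001, 0.002, -1.0]]
force: [-0.3, 0.5, -0.0]
grip_width: 0.0452
grip_force: 0.0
t 28.9 tcp [460.7 282.7 212.2] a 98.7 d_tool mm [ -0.4  -0.2 190.2] turn -0.007 tilt [0.0022 0.001 ]
after turn dxy [-0.3  0.2]
```

Converted, 0.04 m is 0.8, 0.03 m is 0.6.

```bash
python3 -m crank '[[[0.6,0.2,0],0],[[0.8,0.6,0],0],[[0.8,0.8,0],0],[[0,0.8,0],0],[[0,0.6,0],0],[[0,0.2,0],0],[[0,0,0],0],[[0,0,0],0],[[0,0,0],0]]' | head -2; python3 - <<'E'
from station import imaging
from h import *
cs=[imaging.camera(n) for n in('top','scene')]; np.savez('top1.npz',**cs[0])
im=[cv2.resize(c['pixels'][a:b,l:r],(800,300),interpolation=2) for c,a,b,l,r in((cs[0],170,350,90,490),(cs[1],110,260,60,460))]
cv2.imwrite('pics/end.png',np.vstack(im)[:,:,::-1])
c=cs[0];W=cloud(c)
for n,u,v,r,z in [('block',281,291,20,.045),('jar',359,209,20,.053),('bar',435,273,28,.033),('clamp',200,282,36,.027)]:
    m=np.zeros((420,560),np.uint8); m[v-r:v+r,u-r:u+r]=1
    m&=((W[...,2]>z*.75)&(W[...,2]<.08)).astype(np.uint8)
    ks=cv2.findContours(m,0,1)[0]
    if not ks: print(n,'hidden'); continue
    g=cv2.drawContours(np.zeros_like(m),[max(ks,key=cv2.contourArea)],-1,1,-1)&m
    ys,xs=np.nonzero(g); print(n,np.round(np.median(W[g>0][:,2])*1000,1),*rect(ray(c,np.c_[xs,ys],z)))
E
```

```text
time_s: 29.8
tcp_pos: [0.5965, 0.4101, 0.2107]
block 45.0 [438.4  84.3  41.9  41.2] 89.1
jar 52.7 [ 632.4 -110.7   46.    43.2] 133.5
bar 32.8 [ 475.4 -289.1   92.2   34.7] 80.5
clamp 26.7 [462.7 282.1 119.9  26.5] 97.2
```

View pics/end.png

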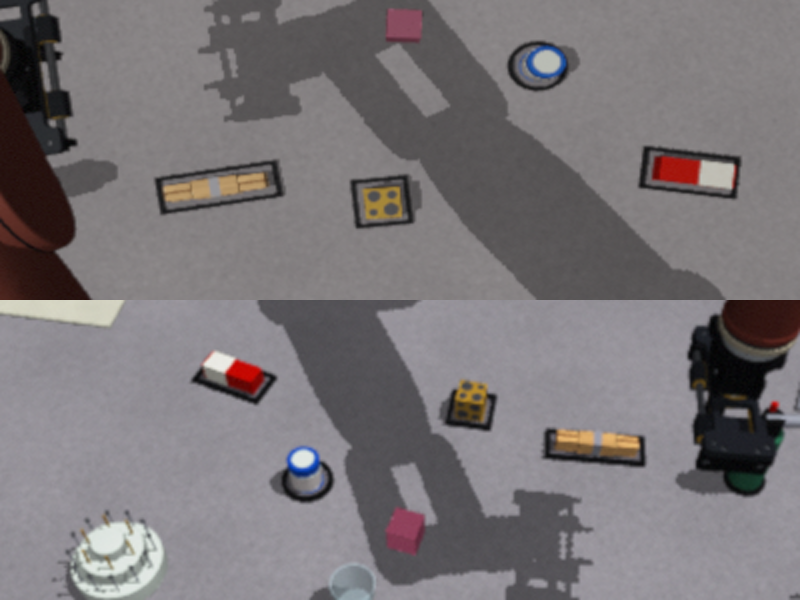

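All four things sit inside their lips in both views: clamp (218,187), block (382,200), jar (540,65) and bar (692,172). Their tops read about 3 mm higher than on the bench, with centres within about 3 mm of the nests'. The torch and glass still stand, and the arm is clear, so I'm handing in.

```bash
python3 -c "
from station import env
s=env.get_state();print(s['force'],s['joint_velocities']);print(env.finish_job())"
```

```text
[0.81824984 0.55254635 0.41608299] [-9.86284843e-04  9.45347294e-04 -9.14446011e-03 -2.33002530e-03
 -9.94061217e-05  8.66419340e-04]
the job is handed in; nothing more can be done
None
```

The doming block, paste jar, rouge bar and ring clamp each sit flat and released in their own nests, with the torch and glass left standing. The job was handed in at about 30 s of the 106 s allowed; the hand-in gave no verdict.

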